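Seat the flat stake and hold the sprung tester on its ringed spot

ROBOT

A 7-joint arm with a two-finger parallel gripper is mounted at the origin on the work surface. World frame = base frame: x ahead of the robot, y to its left, z up, the work surface at z = 0. Lengths are in m, angles in rad, forces in N, time in s.
With the tool pointing down it reaches from about 0.4 to 0.9 m from the base axis. Payload 5.6 kg.
Tool frame: the origin (TCP) lies between the finger pads; the fingertips stand 17 mm ahead of it and the grasp point (between the pads) lies 2 mm behind it; z points along the fingers, y is the line along which they close (so a half turn about z gives the same grasp; the last joint's range is limited). The gripper opens to 92 mm and grips with 3 to 60 N. Pads are 20 mm wide; open, the fingers measure 128 mm over their backs; the gripper's body (75 mm by 189 mm) begins 69 mm behind the grasp point.
Start: joints at [1.088, 0.468, -0.012, 1.603, 0.006, 1.071, -0.056], TCP at [0.277, -0.588, 0.232] pointing down, gripper open.
Joint ranges: [-2.53, 2.53], [-0.31, 2.02], [-1.57, 1.55], [0.28, 2.44], [-1.29, 4.43], [0.15, 1.84], [-2.92, 2.92]. Speed limits (rad/s): [2.57, 2.57, 3.14, 3.14, 3.14, 3.14, 3.14].

INTERFACE

Orientations are given as a unit quaternion [w, x, y, z].
In Python, from station import robot, imaging gives the robot as it stands.
- The arm moves only by the tool move_tool, called after ">>>" by a JSON object that holds its "method" and its "body", one argument or row to a line. Schema: {"type":"object","properties":{"motion":{"type":"object","properties":{"steps":{"type":"array","items":{"type":"array","items":{"type":"number"},"minItems":5,"maxItems":5},"minItems":1,"maxItems":8}},"additionalProperties":false,"required":["steps"]},"squeeze":{"type":"number"},"only":{"type":"string"},"quiet":{"type":"boolean"},"lines":{"type":"string"}},"required":["motion"],"additionalProperties":false}. motion is an object whose key "steps" holds a list of rows, 1 to 8 of them, each of 5 numbers: dx, dy, dz in a scale on which 1.0 is 100 cm, then a turn about the tool's z in fractions of the full range, 1 being 90 degrees, then the finger opening in m; each row is the pose to reach, as a shift and turn from the pose commanded when the call began, along the tool's axes at that moment; what a row does not reach only later rows make up. A row lasts 1/8 s, in which the tool goes at most 0.0625 m and 0.188 rad, less where a joint would pass 70% of its speed; a pose out of reach is approached as far as the arm can. The fingers move at their own pace and stop on an object; squeeze is the grip in N (left out, the last holds). Time passes only in rows, so rows that do not move let the fingers close. The tool returns the time, the measured TCP pose, the force, the opening and the grip force at its end. only (a regular expression) keeps the lines of the reply that match it, lines (a string "A,B") keeps lines A to B, and quiet returns only ok. Shift and turn numbers lie between -1 and 1, and a call with a number outside is refused. Input that does not fit is refused with a message, and nothing moves.
- robot.state(): the state, without advancing time (a new reading comes with each control period).
- imaging.snapshot(name): name is "scene" or "side" or "wrist"; returns the picture (480x640x3 uint8, red, green, blue); there is no depth.
- imaging.camera_info(name): a dict with "fx", "fy", "cx", "cy" (pixels), "extrinsics" (4x4, takes a point from world to camera coordinates). Camera axes: x right, y down, z forward; pixel columns grow to the right and rows downward; lengths in m; the calibration is good to about 2 mm. A picture is of the moment at which its call begins: read the wrist's pose just before it. camera_info takes no time and is no camera call; for the wrist camera it gives the pose at the moment of the call.
- robot.finish_job(): hands the job in; it is judged then, once.
The state is a dict: "time_s": time; "joint_positions": joint angles; "qvel": joint speeds; "tau": joint torques, N m; "tcp_pos": TCP position; "tool_rot": TCP orientation; "contact_force": force on the tool from outside, world axes, zero at the start; "moment": the same for the moment, N m; "grip_width": finger opening in m; "grasp_force": force on a finger pad.
Only numpy, scipy, OpenCV 4.12 (cv2) and the standard library are available. Lean on these libraries where they do the work, as an engineer would, in place of code of your own. Each camera call takes 0.05 s, during which the arm holds its last target. There are 200 camera calls.

TASK

Move the flat-headed steel stake from the wooden rack to the grey bench holder, sliding its flat tang all the way down into the holder's long slot, and let go of it. Then take the sprung hardness tester from its stand and press its tip gently onto the ringed spot on the stake's face, tester upright and tip pushed about half way in, and finish while still holding it there. Leave the other stakes and tools alone.

Things in the scene. Friction and masses are not known exactly. Their poses are not given: they have to be found in the camera images.
- stake: Bare steel T-shaped stake, about 0.23 kg. Origin at the centre of the tang's foot, z up. Flat tang 38 (x) x 6 (y) x 75 mm tall; on it a flat rectangular head 70 (x) x 28 (y) x 16 mm (z 75 to 91). Starts upright in any one of the rack's slots; the other stakes have a mushroom or a lying cone as head. Grip the head across its 28 mm (along y). Fits the holder either way round.
- mark (a point): Centre of the ringed spot on the stake's flat top face: a black ring, 16 mm inside and 19 mm outside diameter, with a dot in the middle, 20 mm from the head's centre along the stake's +x.
- rack: Fixed wooden block 75 (x) x 240 (y) x 45 mm high, origin under its centre; three slots 40 (x) x 8 (y) mm, 35 mm deep, at y = -82, 0 and +82 mm, each holding one stake (foot 10 mm above the table, top of the flat head 101 mm).
- holder: Fixed grey iron bench holder 110 (x) x 90 (y) x 55 mm high, origin under its centre. Long slot 40 (x) x 8 (y) mm, 40 mm deep (floor 15 mm above the table), at x = 0, y = +12 mm, long axis along x; two unused 15 mm square holes at x = -22 and +22, y = -24 mm. With the stake fully down, its face is 106 mm above the table.
- slot_mouth (a point): Centre of the holder's long slot at the holder's top face (55 mm above the table), axes as the holder's; the mouth has a 2 mm chamfer.
- tester: Pen-like sprung tester, 0.175 kg, 150 mm long. Origin at the end of the tip when fully out, z up its axis. Tip 6 mm in diameter (z 0 to 22), steel nose 20 mm (22 to 72), black collar 34 mm (70 to 76), aluminium grip 24 mm (76 to 146), black cap to 150. Starts upright in the stand, collar on the stand's top, tip 15 mm above the table. Grip the aluminium from above at about z = 115.
- plunger (a joint): How far the tester's sprung tip is pushed in, m: 0 fully out, 0.015 fully in. The spring needs about 0.9 N to start and 0.3 N more for each mm (about 3 N half way).
- tip (a point): Rounded end of the tester's tip (it moves with the tip).
- stand: Fixed dark wooden block 70 x 70 x 85 mm high, origin under its centre, with a 24 mm round hole from above in its middle, in which the tester stands.
- mallet: Bystander, leave alone: wooden mallet, head 110 x 70 mm.
- pliers: Bystander, leave alone: pliers with red handles, 160 mm.
- file: Bystander, leave alone: flat file with a wooden handle, 240 mm.
- tape: Bystander, leave alone: roll of tape, 90 mm across, 24 mm high.
- jar: Bystander, leave alone: amber glass jar, 56 mm across, 60 mm high.
- driver: Bystander, leave alone: screwdriver.
- dome_stake: Bystander, leave alone: the stake with the round mushroom head, in the rack.
- horn_stake: Bystander, leave alone: the stake with the lying cone, in the rack.
Mind the look-alikes: they are no part of the job. Of the things that look like the tester, the larger one is meant.

How it is judged:
On the way, in this order (a step that is already met when the one before it is completed fails the run):
1. the flat stake stands fully down in the holder's long slot, let go (z of stake in the frame of holder below 0.019 m and horizontal distance between stake and slot_mouth below 0.005 m and angle between stake's own z axis and vertical below 0.09 rad and contact force between the fingers and stake below 0.2 N), for 0.3 s.
2. the tester has been lifted out of its stand (z of tester in the frame of stand above 0.06 m), for 0.1 s.
At the end, for the whole second after the job is handed in: Stake untouched in the long slot: foot within 4 mm of its floor, 5 mm of its centre, 5 degrees of upright. Fingers hold the tester still, within 7 degrees of upright, tip on the stake within 7 mm of the mark, pushed in 3 to 12 mm, 0.8 to 8 N; tester touches neither stand nor holder (all of step 1 and horizontal distance between tip and mark below 0.007 m and z of tip in the frame of stake above 0.088 m and angle between tester's own z axis and vertical below 0.12 rad and value of joint plunger between 0.003 and 0.012 m and contact force between tester and stake between 0.8 and 8 N and contact force between the fingers and tester above 0.5 N and contact force between tester and stand below 0.1 N and contact force between tester and holder below 0.1 N and linear speed of tester below 0.02 m/s); the arm keeps its last pose, push and grip.
It fails at once if the tester is pressed or knocked hard (over 15 N) against the stake (contact force between tester and stake above 15 N).
It fails at once if another stake or tool is moved by more than 25 mm (distance of any of mallet, pliers, file, tape, jar, driver, dome_stake, horn_stake from where it was at the start of the episode above 0.025 m).
It also fails if it takes over 61 s, if anything falls off the work surface, if the arm or the gripper's body presses on something with over 40 N, if the wrist force passes 120 N, or if a joint passes its speed limit or range.

## Working session

There is one attempt and no reset: what is moved stays moved. The work goes in short steps, Python scripts to look and compute and a tool call to move; the robot and the scene stay as the last step left them, time stands still between calls to the robot, and variables do not carry over. Pictures are saved under pics/ and viewed, at most 10 in all, crops included, and the job is handed in when it is done.

```bash
ls; mkdir -p pics; python3 - <<'E'
from station import robot, imaging
import cv2,numpy as np
a=[]
for n in("scene","side","wrist"):
    im=imaging.snapshot(n);cv2.imwrite(f"pics/{n}0.png",im[:,:,::-1])
    c=imaging.camera_info(n);print(n,c["fx"],c["fy"],c["cx"],c["cy"],np.round(c["extrinsics"],4).tolist())
print(robot.state())
E
```

```text
pics
scene 556.7376940318662 556.7376940318662 325.9212048761091 245.7065957504944 [[-0.1079, 0.9942, 0.0004, 0.1025], [0.6807, 0.0742, -0.7288, -0.3355], [-0.7246, -0.0784, -0.6847, 1.611], [0.0, 0.0, 0.0, 1.0]]
side 606.4656797067215 606.4656797067215 318.3740026297551 230.43653888561633 [[-0.786, -0.6179, -0.0192, 0.4879], [-0.4375, 0.5779, -0.6889, 0.3471], [0.4368, -0.5331, -0.7246, 1.2035], [0.0, 0.0, 0.0, 1.0]]
wrist 407.73024960810795 407.73024960810795 320.3679843347441 246.83912413441564 [[0.4262, -0.9046, -0.0021, -0.6504], [-0.8663, -0.4088, 0.2872, -0.0358], [-0.2606, -0.1206, -0.9579, 0.3919], [0.0, 0.0, 0.0, 1.0]]
{'time_s': 0.15, 'joint_positions': array([ 1.08801787,  0.46817981, -0.01161691,  1.60338256,  0.00597672,
        1.07142447, -0.05632151]), 'qvel': array([-0.00034067, -0.00236783, -0.0007145 , -0.00172884, -0.000984  ,
       -0.00098379, -0.00078144]), 'tau': array([ 1.11661848e-03, -5.20950651e+01, -1.22096320e-02, -2.43977076e+01,
       -5.65940724e-02,  1.52464025e-02,  1.11304785e-04]), 'tcp_pos': array([ 0.27650886, -0.58778932,  0.23086819]), 'tool_rot': array([-6.53885862e-04,  9.75930697e-01,  2.18079833e-01, -1.85722359e-04]), 'contact_force': array([ 0.4375152 , -0.06781062,  0.40990252]), 'moment': array([0.0638482 , 0.00794647, 0.00153844]), 'grasp_force': 0.0, 'grip_width': 0.09190028581426038}
```

View pics/scene0.png

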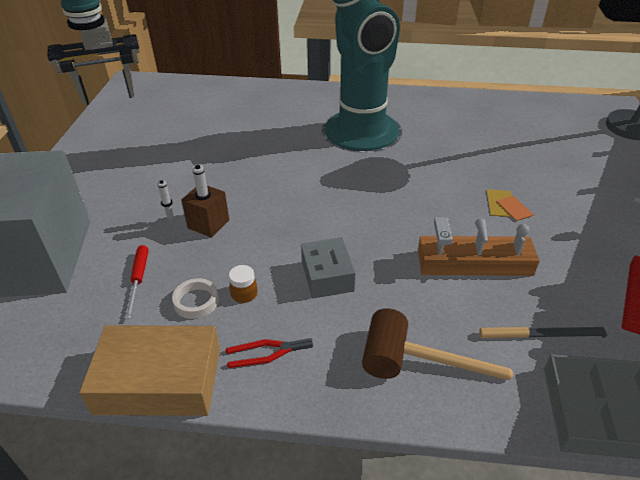

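View pics/side0.png

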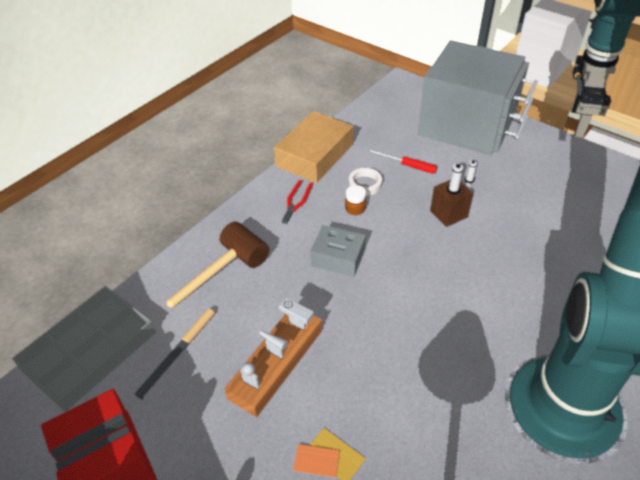

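Scene view: the rack is at (478,255), with a flat, ringed head at (443,228) in its left slot, a horn or cone at (481,230) and a dome at (521,232). The holder is at (328,265). There are two pen-like items: a large one in the stand at (200,182), and a smaller one to its left at (165,195). The larger one, standing in the dark stand, is the tester. Next I'll check both choices in one enlarged crop.

```bash
cat > h.py <<'E'
from station import robot, imaging
import cv2,numpy as np
from scipy.spatial.transform import Rotation as R
def cam(n):
    c=imaging.camera_info(n); K=np.array([[c["fx"],0,c["cx"]],[0,c["fy"],c["cy"]],[0,0,1]]); return K,np.array(c["extrinsics"])
def plane(c,uv,z):
    K,E=c; uv=np.atleast_2d(np.array(uv,float)); d=np.c_[uv,np.ones(len(uv))]@np.linalg.inv(K).T@E[:3,:3]
    o=-E[:3,:3].T@E[:3,3]; return o+d*((z-o[2])/d[:,2])[:,None]
def tri(c1,p1,c2,p2):
    X=cv2.triangulatePoints(c1[0]@c1[1][:3],c2[0]@c2[1][:3],np.array(p1,float).reshape(2,1),np.array(p2,float).reshape(2,1)); return (X[:3]/X[3]).ravel()
def proj(c,X):
    p=(np.atleast_2d(X)@c[1][:3,:3].T+c[1][:3,3])@c[0].T; return p[:,:2]/p[:,2:]
def rot(s=None):
    q=(s or robot.state())["tool_rot"]; return R.from_quat([*q[1:],q[0]])
def shift(target,s=None):
    s=s or robot.state(); return rot(s).inv().apply(np.array(target)-s["tcp_pos"])
E
python3 - <<'E'
from h import *
s=cam("scene"); d=cam("side")
im=cv2.imread("pics/scene0.png")
a=cv2.resize(im[195:295,400:550],None,fx=3.9,fy=3.9,interpolation=2);b=cv2.resize(im[150:250,130:235],None,fx=3.9,fy=3.9,interpolation=2)
m=np.hstack([b[:390],a[:390]]);m=m[:, :];m=cv2.resize(m,(790,int(390*790/m.shape[1])));cv2.imwrite("pics/crop.png",m)
print("head",tri(s,(443,232),d,(295,312)),plane(s,(443,228),.101),plane(d,(295,312),.101))
print("holder slot",plane(s,[(323,266)],.055),plane(d,[(337,245)],.055), "top ctr",plane(s,[(328,253)],.055))
print("tester",plane(s,(199,167),.165),plane(d,(458,165),.165)); print(plane(s,(165,182),.13),plane(d,(473,162),.13))
c=cam("wrist");st=robot.state();print("cam in tool",np.round(rot(st).inv().apply(-c[1][:3,:3].T@c[1][:3,3]-st["tcp_pos"]),4), np.round(rot(st).inv().as_matrix()@c[1][:3,:3].T,3).tolist(), np.round(rot(st).as_matrix(),3).tolist())
E
```

```text
head [0.52521065 0.1977494  0.08949117] [[0.52609202 0.19626044 0.101     ]] [[0.51940591 0.20363251 0.101     ]]
holder slot [[ 0.61681656 -0.04210305  0.055     ]] [[ 0.58734832 -0.03064261  0.055     ]] top ctr [[ 0.57793117 -0.0360144   0.055     ]]
tester [[ 0.45750974 -0.32685787  0.165     ]] [[ 0.45194427 -0.33420893  0.165     ]]
[[ 0.47240109 -0.40405444  0.13      ]] [[ 0.4439506  -0.40624205  0.13      ]]
cam in tool [ 0.0786  0.0014 -0.1534] [[0.001, -0.958, -0.287], [1.0, 0.001, -0.001], [0.001, -0.287, 0.958]] [[0.905, 0.426, -0.001], [0.426, -0.905, 0.001], [-0.0, -0.001, -1.0]]
```

View pics/crop.png

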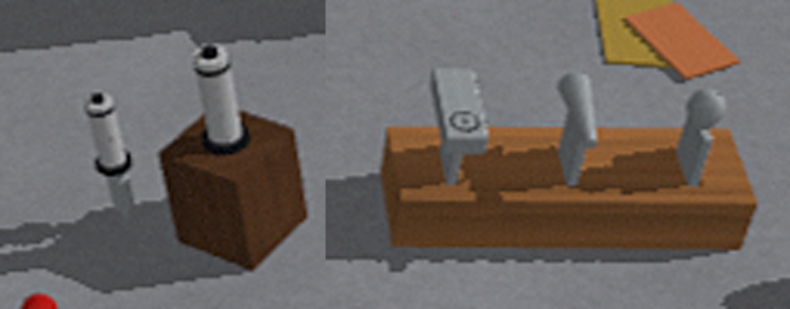

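The crop confirms both choices. The flat head with the ring is in the rack's left slot, with the ring at the end away from the robot. The tester is the large pen in the dark stand, and the smaller free-standing pen on the left is the look-alike. First move: go over the tester for a wrist view.

>>> {"method": "move_tool", "body": {
  "motion": {"steps":[[0.05, -0.03, -0.03, 0, 0.092], [0.1, -0.06, -0.06, 0, 0.092], [0.15, -0.09, -0.08, 0, 0.092], [0.2, -0.12, -0.1, 0, 0.092], [0.25, -0.14, -0.1, 0, 0.092], [0.27, -0.158, -0.1, 0, 0.092], [0.27, -0.158, -0.1, 0, 0.092]]}
}}

```text
time_s: 1.02
tcp_pos: [0.4549, -0.3279, 0.3315]
tool_rot: [-0.0, 0.975, 0.22, 0.0]
contact_force: [-0.5, -0.5, 0.7]
grip_width: 0.0921
grasp_force: 0.0
```

```bash
python3 - <<'E'
from h import *
import pickle
c=cam("wrist");cv2.imwrite("pics/w1.png",imaging.snapshot("wrist")[:,:,::-1]);pickle.dump(c,open("c1.pkl","wb"))
E
```

>>> {"method": "move_tool", "body": {
  "motion": {"steps":[[0.05, -0.05, 0, 0, 0.092], [0.1, -0.1, 0, 0, 0.092], [0.15, -0.14, 0.02, 0, 0.092], [0.19, -0.19, 0.02, 0, 0.092], [0.22, -0.22, 0.02, 0, 0.092], [0.22, -0.23, 0.02, 0, 0.092], [0.22, -0.23, 0.02, 0, 0.092]]}
}}

```text
time_s: 1.95
tcp_pos: [0.5546, -0.03, 0.3113]
tool_rot: [0.0, 0.976, 0.217, -0.0]
contact_force: [0.8, -0.8, -0.3]
grip_width: 0.0921
grasp_force: 0.0
```

```bash
python3 - <<'E'
from h import *
import pickle
c=cam("wrist");cv2.imwrite("pics/w2.png",imaging.snapshot("wrist")[:,:,::-1]);pickle.dump(c,open("c2.pkl","wb"))
E
python3 - <<'E'
import cv2,numpy as np
cv2.imwrite("pics/w12.png",cv2.resize(np.hstack([cv2.imread(f"pics/w{i}.png") for i in(1,2)]),None,fx=.625,fy=.625,interpolation=cv2.INTER_AREA))
E
```

```text
(no output)
```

View pics/w12.png

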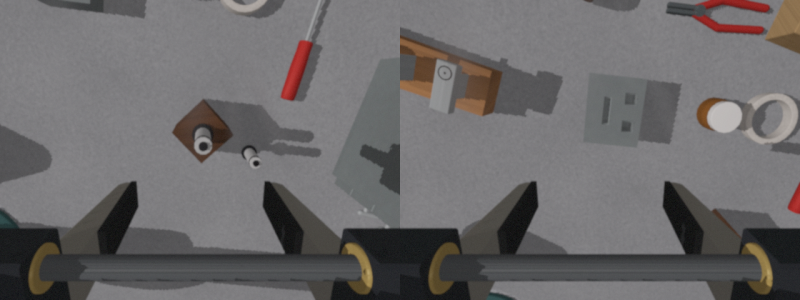

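Wrist view 1 (full-res pixels) shows the tester's cap at about (325,230). View 2 shows the holder at (347,173) with its slot to the left at (330,177), and the flat head with its ring at (72,117). I'll measure these by masks.

```bash
python3 - <<'E'
from h import *
import pickle
c=pickle.load(open("c2.pkl","rb"));im=cv2.imread("pics/w2.png")
g=cv2.cvtColor(im,cv2.COLOR_BGR2GRAY);hsv=cv2.cvtColor(im,cv2.COLOR_BGR2HSV)
def rects(mask,z,name,amin):
    cs,_=cv2.findContours(mask,cv2.RETR_LIST,cv2.CHAIN_APPROX_NONE)
    for k in cs:
        if cv2.contourArea(k)<amin: continue
        P=plane(c,k[:,0],z)[:,:2]; r=cv2.minAreaRect((P*1000).astype(np.float32))
        print(name,cv2.contourArea(k),np.round(k[:,0].mean(0),1),np.round(r[0],1),np.round(r[1],1),round(r[2],1))
def roi(m,x0,y0,x1,y1):
    o=np.zeros_like(m);o[y0:y1,x0:x1]=m[y0:y1,x0:x1];return o
print("vals holder",im[150,350],im[176,330],im[167,368],"table",im[200,250],"head",im[150,70],im[105,85])
ho=roi(g,300,115,410,240); 
dark=((ho>0)&(ho<88)).astype(np.uint8)*255; rects(roi(dark,318,130,382,222),.055,"dark",20)
br=((hsv[:,:,1]<40)&(g>140)).astype(np.uint8)*255; rects(roi(br,30,80,110,200),.101,"head",200)
a=cv2.resize(im[110:245,295:430],(390,390),interpolation=2);b=cv2.resize(im[75:205,10:140],(390,390),interpolation=2)
cv2.imwrite("pics/crop2.png",np.hstack([a,b]))
E
```

```text
vals holder [114 114 109] [81 82 77] [97 94 92] table [125 125 125] head [141 139 139] [133 134 135]
dark 187.0 [361.  202.2] [576.1 -67.4] [15.4 15.1] 25.2
dark 299.0 [328.9 176.5] [584.8 -26.8] [42.   8.5] 18.6
dark 192.5 [367.  158.7] [616.9 -53.5] [15.7 14.4] 20.3
head 1146.0 [ 65.  142.9] [522. 195.] [66.2 24.3] 5.2
```

View pics/crop2.png

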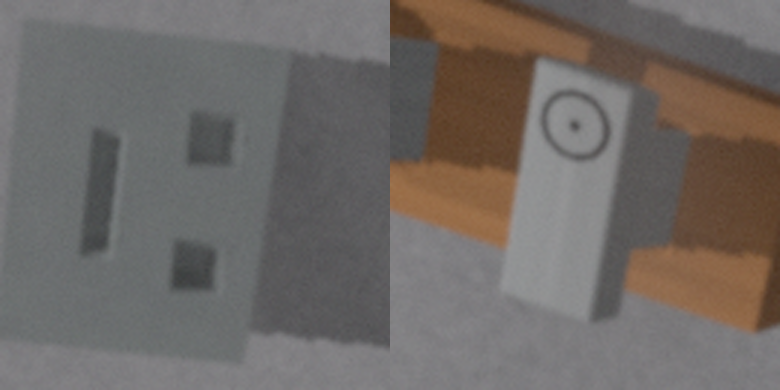

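The crop is sharp. Slot centre is (0.585,-0.0265) with yaw about 18.8°, and the squares agree. The head is near (0.522,0.195) with yaw about 5°. Next I'll go above the stake and refine.

The manual's scale: turns go in shares of 90 degrees. Converting my numbers, 0.347 rad / 1.5708 = 0.2209.

>>> {"method": "move_tool", "body": {
  "motion": {"steps":[[0.02, -0.06, 0.02, 0.0637, 0.092], [0.04, -0.12, 0.04, 0.1273, 0.092], [0.06, -0.18, 0.07, 0.191, 0.092], [0.066, -0.218, 0.09, 0.2209, 0.092], [0.066, -0.218, 0.09, 0.2209, 0.092], [0.066, -0.218, 0.09, 0.2209, 0.092]]}
}}

```text
time_s: 2.75
tcp_pos: [0.5231, 0.1941, 0.2216]
tool_rot: [0.001, 0.999, 0.045, 0.0]
contact_force: [0.1, 0.1, 0.5]
grip_width: 0.0914
grasp_force: 0.0
```

```bash
cat > head.py <<'E'
from h import *
import sys
z=float(sys.argv[1]); out=sys.argv[2]
s=robot.state();c=cam("wrist");im=imaging.snapshot("wrist")[:,:,::-1].copy();cv2.imwrite(out,im)
g=cv2.cvtColor(im,cv2.COLOR_BGR2GRAY);hsv=cv2.cvtColor(im,cv2.COLOR_BGR2HSV)
m=((hsv[:,:,1]<30)&(g>133)).astype(np.uint8)*255
cs,_=cv2.findContours(m,cv2.RETR_EXTERNAL,cv2.CHAIN_APPROX_NONE)
for k in cs:
    if cv2.contourArea(k)<1500: continue
    P=plane(c,k[:,0],z)[:,:2]; r=cv2.minAreaRect((P*1000).astype(np.float32))
    print("head",cv2.contourArea(k),np.round(k[:,0].mean(0),1),np.round(r[0],1),np.round(r[1],1),round(r[2],1))
print("tcp",s["tcp_pos"],"yaw",np.degrees(np.arctan2(*rot(s).as_matrix()[1::-1,0])))
E
python3 head.py .101 pics/w3.png
```

```text
head 3346.5 [315.9 241.9] [522.4 195.5] [68.7 26.4] 5.7
tcp [0.52307248 0.19411342 0.22160278] yaw 5.122240584366271
```

View pics/w3.png

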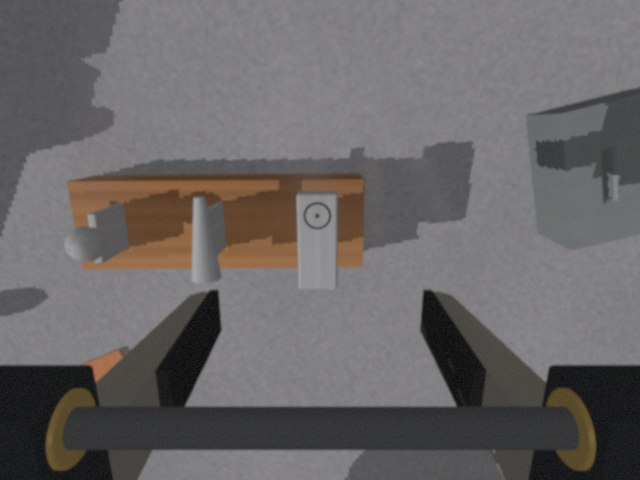

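The head is at pixel (317,241), giving (0.5224,0.1955) with yaw 5.6°, and the gripper is already lined up. I'll descend with narrowed fingers to clear the horn stake, then grip and lift.

In the tool's units: -0.006 rad / 1.5708 = -0.0038.

>>> {"method": "move_tool", "body": {
  "motion": {"steps":[[-0.0006, -0.0015, 0.04, -0.0038, 0.06], [-0.0006, -0.0015, 0.08, -0.0038, 0.06], [-0.0006, -0.0015, 0.11, -0.0038, 0.06], [-0.0006, -0.0015, 0.13, -0.0038, 0.06], [-0.0006, -0.0015, 0.13, -0.0038, 0.06]]}
}}

```text
time_s: 3.42
tcp_pos: [0.5216, 0.1955, 0.0908]
tool_rot: [0.001, 0.999, 0.047, -0.001]
contact_force: [0.4, 0.6, 0.6]
grip_width: 0.0601
grasp_force: 0.0
```

>>> {"method": "move_tool", "body": {
  "motion": {"steps":[[0, 0, 0, 0, 0.0], [0, 0, 0, 0, 0.0], [0, 0, 0, 0, 0.0], [0, 0, 0, 0, 0.0], [0, 0, 0, 0, 0.0]]},
  "squeeze": 40
}}

```text
time_s: 4.05
tcp_pos: [0.5216, 0.1983, 0.0922]
tool_rot: [0.0, 0.999, 0.049, 0.0]
contact_force: [0.8, -1.0, 5.2]
grip_width: 0.0276
grasp_force: 40.0
```

>>> {"method": "move_tool", "body": {
  "motion": {"steps":[[0, 0, -0.02, 0, 0], [0, 0, -0.04, 0, 0], [0, 0, -0.07, 0, 0], [0, 0, -0.1, 0, 0], [0, 0, -0.12, 0, 0], [0, 0, -0.12, 0, 0], [0, 0, -0.12, 0, 0]]}
}}

```text
time_s: 4.92
tcp_pos: [0.5203, 0.198, 0.2102]
tool_rot: [0.0, 0.999, 0.049, -0.001]
contact_force: [-0.9, -1.0, -3.0]
grip_width: 0.0279
grasp_force: 40.0
```

```bash
python3 - <<'E'
from h import *
s=robot.state();M=rot(s).as_matrix()
cv2.imwrite("pics/sc1.png",imaging.snapshot("scene")[150:310,280:500,::-1])
print(s["tcp_pos"],np.degrees(np.arctan2(M[1,0],M[0,0])), shift([.5848,-.0266,.20],s), s["grip_width"])
E
```

```text
[0.52029805 0.19796013 0.21024601] 5.6598096938855615 [0.04206266 0.22982104 0.01028374] 0.027936008297459663
```

Gripped and lifted: opening 27.9 mm at 40 N. I'll hover with the stake just short of the holder, so one wrist picture shows both the held head and the slot and camera bias cancels.

In the tool's units: -0.229 rad / 1.5708 = -0.1458.

>>> {"method": "move_tool", "body": {
  "motion": {"steps":[[-0.005, 0.03, 0, 0, 0], [-0.01, 0.07, 0, -0.0318, 0], [-0.02, 0.12, 0, -0.0637, 0], [-0.03, 0.17, 0, -0.0955, 0], [-0.04, 0.21, 0, -0.1273, 0], [-0.045, 0.24, 0, -0.1458, 0], [-0.0456, 0.25, 0, -0.1458, 0], [-0.0456, 0.25, 0, -0.1458, 0]]}
}}

```text
time_s: 5.98
tcp_pos: [0.5003, -0.0546, 0.211]
tool_rot: [-0.0, 0.987, 0.163, -0.0]
contact_force: [-0.4, 0.8, -1.8]
grip_width: 0.0275
grasp_force: 40.0
```

>>> {"method": "move_tool", "body": {
  "motion": {"steps":[[0, 0, 0, 0, 0], [0, 0, 0, 0, 0]]}
}}

```text
time_s: 6.22
tcp_pos: [0.5005, -0.0535, 0.2115]
tool_rot: [-0.0, 0.986, 0.164, -0.0]
contact_force: [-0.4, 0.3, -2.4]
grip_width: 0.0278
grasp_force: 40.0
```

```bash
python3 - <<'E'
from h import *
import pickle
s=robot.state();c=cam("wrist");im=imaging.snapshot("wrist")[:,:,::-1];cv2.imwrite("pics/w4.png",im);pickle.dump((s,c),open("c4.pkl","wb"))
M=rot(s).as_matrix();print(s["tcp_pos"],np.degrees(np.arctan2(M[1,0],M[0,0])))
E
```

```text
[ 0.50049297 -0.05353123  0.21149659] 18.90223537959945
```

View pics/w4.png

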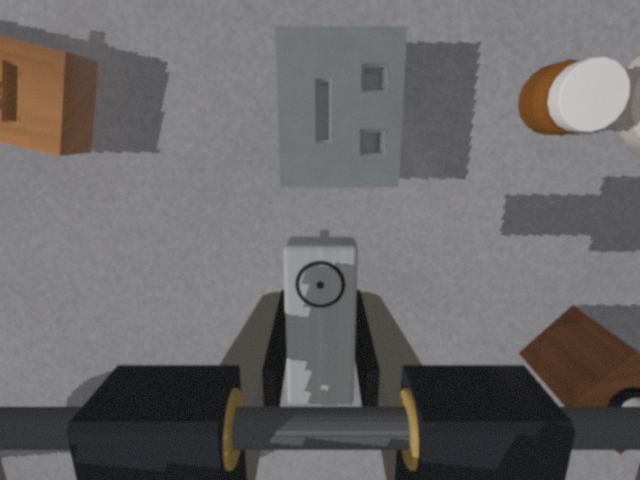

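The view shows the slot at (323,110), the squares at (373,77) and (371,141), and the held head with its ring at (320,285), still square in the fingers.

```bash
python3 - <<'E'
from h import *
import pickle
s,c=pickle.load(open("c4.pkl","rb"));im=cv2.imread("pics/w4.png");g=cv2.cvtColor(im,cv2.COLOR_BGR2GRAY)
def ms(x0,y0,x1,y1,t,z,n):
    m=np.zeros_like(g);m[y0:y1,x0:x1]=(g[y0:y1,x0:x1]<t)*255
    cs,_=cv2.findContours(m,cv2.RETR_EXTERNAL,cv2.CHAIN_APPROX_NONE);k=max(cs,key=cv2.contourArea)
    P=plane(c,k[:,0],z)[:,:2];r=cv2.minAreaRect((P*1000).astype(np.float32));print(n,cv2.contourArea(k),np.round(r[0],1),np.round(r[1],1),round(r[2],1));return np.array(r[0])/1000
sl=ms(305,70,342,150,95,.055,"slot");a=ms(352,60,395,95,95,.055,"sq+");b=ms(352,125,395,160,95,.055,"sq-")
d=a-b;y=np.arctan2(d[1],d[0]);print("yaw",np.degrees(y));n=np.array([-np.sin(y),np.cos(y)]);sq=(a+b)/2+.036*n;print("slot by squares",sq)
zt=s["tcp_pos"][2]+.0095
rg=ms(293,258,350,312,75,zt,"ring");M=rot(s).as_matrix();hc=rg-.02*M[:2,0]
print("ring in tool",M.T[:2,:2]@(rg-s["tcp_pos"][:2]))
print("head centre",hc,"tcp",s["tcp_pos"])
for t in(sl,sq): print("shift tool xy",M[:2,:2].T@(t-hc),"from tcp:",M[:2,:2].T@(t-s["tcp_pos"][:2]))
E
```

```text
slot 655.5 [585.  -27.2] [42.4  9.2] 19.8
sq+ 465.0 [617.3 -53.3] [17.7 15.2] 18.5
sq- 407.5 [576.2 -67.7] [17.9 14.7] 20.5
yaw 19.31619364778129
slot by squares [ 0.584799   -0.02652809]
ring 1712.5 [520.5 -48.4] [18.3 18.6] 19.0
ring in tool [0.02058069 0.00158996]
head centre [ 0.50155743 -0.05484733] tcp [ 0.50049297 -0.05353123  0.21149659]
shift tool xy [0.08792121 0.00084545] from tcp: [0.0885019  0.00243541]
shift tool xy [0.08792672 0.00017441] from tcp: [0.08850742 0.00176437]
```

In the tool's units: -0.004 rad / 1.5708 = -0.0025.

>>> {"method": "move_tool", "body": {
  "motion": {"steps":[[0.03, 0, 0, 0, 0], [0.06, 0, 0, 0, 0], [0.085, -0.0006, 0, -0.0025, 0], [0.088, -0.0006, 0.02, -0.0025, 0], [0.088, -0.0006, 0.045, -0.0025, 0], [0.088, -0.0006, 0.06, -0.0025, 0], [0.088, -0.0006, 0.06, -0.0025, 0], [0.088, -0.0006, 0.06, -0.0025, 0]]}
}}

```text
time_s: 7.28
tcp_pos: [0.5838, -0.0262, 0.1521]
tool_rot: [0.0, 0.986, 0.165, 0.0]
contact_force: [0.2, -0.1, -1.8]
grip_width: 0.0278
grasp_force: 40.0
```

```bash
cat > sq.py <<'E'
from h import *
import sys
s=robot.state();c=cam("wrist");im=imaging.snapshot("wrist")[:,:,::-1].copy();cv2.imwrite(sys.argv[1],im);g=cv2.cvtColor(im,cv2.COLOR_BGR2GRAY)
M=rot(s).as_matrix();yaw=np.degrees(np.arctan2(M[1,0],M[0,0]));print("tcp",s["tcp_pos"],"yaw",yaw,"F",s["contact_force"])
h=np.array([.0584,.0]);Y=np.radians(19.1);rt=np.array([[np.cos(Y),-np.sin(Y)],[np.sin(Y),np.cos(Y)]]);ctr=np.array([.584,-.025])
for x in(-.022,.022):
    p=ctr+rt@[x,-.036];u,v=proj(c,[*p,.055])[0];print("expect px",u,v)
    u,v=int(u),int(v);w=36
    y0,x0=max(v-w,0),max(u-w,0);m=np.zeros_like(g);q=g[y0:v+w,x0:u+w];m[y0:v+w,x0:u+w]=(q<95)*255
    for k in cv2.findContours(m,cv2.RETR_EXTERNAL,cv2.CHAIN_APPROX_NONE)[0]:
        if cv2.contourArea(k)<250: continue
        r=cv2.minAreaRect((plane(c,k[:,0],.055)[:,:2]*1000).astype(np.float32));print(" ",np.round(r[0],1),np.round(r[1],1),round(r[2],1),"tool",np.round(1000*M[:2,:2].T@(np.array(r[0])/1000-s["tcp_pos"][:2]),1))
E
python3 sq.py pics/w5.png
```

```text
tcp [ 0.58376307 -0.02615105  0.15213526] yaw 18.99926108527261 F [ 0.1730797  -0.06350573 -1.80698417]
expect px 371.1567562470955 283.36170157165117
  [576.9 -71.8] [50.2 33.9] 19.0 tool [-21.4  40.9]
expect px 373.56857175433646 218.0572861155428
  [610.  -54.2] [32.  45.9] 19.0 tool [15.6 35.1]
```

View pics/w5.png

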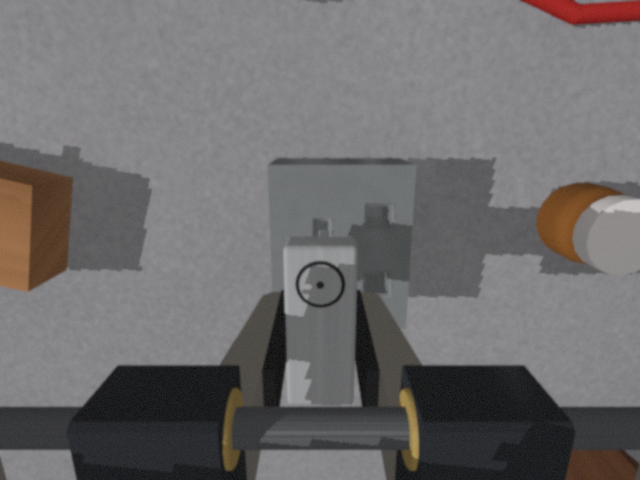

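The stake is over the slot: the slot's far end shows at about (321,222), with the tang's edge right below it at (322,232). I'll compare the two numerically.

```bash
python3 - <<'E'
import cv2
g=cv2.cvtColor(cv2.imread("pics/w5.png"),cv2.COLOR_BGR2GRAY)
print("c",*range(308,338))
for r in range(214,240,2): print(r,*g[r,308:338])
E
```

```text
c 308 309 310 311 312 313 314 315 316 317 318 319 320 321 322 323 324 325 326 327 328 329 330 331 332 333 334 335 336 337
214 115 114 115 116 116 112 115 113 114 112 113 111 115 113 114 115 113 113 112 115 114 114 112 114 113 114 116 112 116 115
216 112 117 115 116 113 114 110 112 114 111 112 112 111 116 113 115 114 115 115 115 115 116 114 115 114 113 116 112 117 116
218 115 113 113 111 109 102 97 97 99 100 103 102 105 106 107 110 111 114 116 119 121 124 121 116 109 112 113 114 116 114
220 115 113 115 108 100 86 81 83 83 85 88 89 93 94 98 100 100 107 107 115 121 128 128 120 110 109 114 112 118 115
222 114 112 117 111 100 90 82 76 76 82 84 82 84 86 85 81 86 83 84 101 116 128 131 123 114 116 111 113 117 116
224 113 113 114 108 101 89 77 78 81 82 82 84 82 84 82 83 79 80 82 99 115 132 129 127 117 114 113 114 112 114
226 114 115 115 111 99 88 77 78 79 82 82 81 80 85 83 80 83 83 85 98 114 125 127 125 119 114 116 116 113 116
228 114 112 113 111 101 87 81 75 79 78 80 87 82 84 81 85 83 82 85 96 118 126 126 126 119 114 114 117 116 118
230 115 112 113 109 101 87 80 80 75 81 93 100 103 95 95 94 90 94 94 99 113 125 127 120 112 107 112 113 114 114
232 114 114 114 110 98 89 81 79 80 88 103 112 111 98 98 95 99 95 95 96 107 119 124 119 106 106 111 113 114 111
234 114 117 113 109 100 85 78 81 86 89 103 111 105 96 98 95 95 97 97 96 103 119 122 118 109 111 113 113 114 115
236 105 103 104 101 96 90 88 82 87 94 100 103 100 99 98 94 97 95 96 95 102 109 115 113 108 105 106 106 107 105
238 95 93 92 92 94 94 93 93 92 95 96 94 91 93 95 93 93 94 94 94 94 98 97 95 94 95 93 93 95 94
```

```bash
python3 - <<'E'
from h import *
s=robot.state();c=cam("wrist");M=rot(s).as_matrix();f=lambda uv,z:1000*M[:2,:2].T@(plane(c,uv,z)[0,:2]-s["tcp_pos"][:2])
print(s["tcp_pos"],"slot end",f((321.8,217.5),.055),"foot",f((322.7,229.3),s["tcp_pos"][2]-.0815))
E
```

```text
[ 0.58399517 -0.02612747  0.1524468 ] slot end [22.98731482  2.46629679] foot [19.35938445  2.95048249]
```

The remaining offset is about (+0.6, -0.5) mm, within the chamfer. I'll lower into the slot, watching the force.

>>> {"method": "move_tool", "body": {
  "motion": {"steps":[[0.0006, -0.0005, 0.004, 0, 0], [0.0006, -0.0005, 0.01, 0, 0], [0.0006, -0.0005, 0.016, 0, 0], [0.0006, -0.0005, 0.021, 0, 0], [0.0006, -0.0005, 0.026, 0, 0], [0.0006, -0.0005, 0.03, 0, 0], [0.0006, -0.0005, 0.03, 0, 0]]}
}}

```text
time_s: 8.2
tcp_pos: [0.5837, -0.0254, 0.1212]
tool_rot: [-0.0, 0.986, 0.165, -0.0]
contact_force: [-0.5, -0.2, -3.5]
grip_width: 0.0273
grasp_force: 40.0
```

>>> {"method": "move_tool", "body": {
  "motion": {"steps":[[0, 0, 0, 0, 0]]}
}}

```text
time_s: 8.32
tcp_pos: [0.584, -0.0254, 0.1217]
tool_rot: [0.0, 0.986, 0.165, 0.0]
contact_force: [0.3, 0.3, -3.0]
grip_width: 0.0276
grasp_force: 40.0
```

It's about 15 mm into the slot with no resistance. Now down to the floor.

>>> {"method": "move_tool", "body": {
  "motion": {"steps":[[0, 0, 0.006, 0, 0], [0, 0, 0.012, 0, 0], [0, 0, 0.017, 0, 0], [0, 0, 0.021, 0, 0], [0, 0, 0.024, 0, 0], [0, 0, 0.026, 0, 0], [0, 0, 0.026, 0, 0], [0, 0, 0.026, 0, 0]]}
}}

```text
time_s: 9.32
tcp_pos: [0.5843, -0.0253, 0.0972]
tool_rot: [0.0, 0.986, 0.165, 0.0]
contact_force: [-3.4, -0.4, 9.6]
grip_width: 0.0275
grasp_force: 40.0
```

The force rose to +9.6 N at the expected height, so it's on the floor. I'll release and lift, then look again.

>>> {"method": "move_tool", "body": {
  "motion": {"steps":[[0, 0, 0, 0, 0.06], [0, 0, 0, 0, 0.06], [0, 0, 0, 0, 0.06], [0, 0, -0.03, 0, 0.06], [0, 0, -0.07, 0, 0.06], [0, 0, -0.11, 0, 0.06], [0, 0, -0.14, 0, 0.06], [0, 0, -0.14, 0, 0.06]]}
}}

```text
time_s: 10.32
tcp_pos: [0.5854, -0.0253, 0.238]
tool_rot: [0.001, 0.986, 0.165, 0.002]
contact_force: [-0.3, -0.4, -0.4]
grip_width: 0.0598
grasp_force: 0.0
```

>>> {"method": "move_tool", "body": {
  "motion": {"steps":[[0, 0, 0, 0, 0.06], [0, 0, 0, 0, 0.06]]}
}}

```text
time_s: 10.58
tcp_pos: [0.5831, -0.0255, 0.234]
tool_rot: [-0.0, 0.986, 0.165, -0.001]
contact_force: [0.0, 0.7, 0.4]
grip_width: 0.0599
grasp_force: 0.0
```

```bash
cat > ring.py <<'E'
from h import *
import sys
s=robot.state();c=cam("wrist");im=imaging.snapshot("wrist")[:,:,::-1].copy();cv2.imwrite(sys.argv[1],im);g=cv2.cvtColor(im,cv2.COLOR_BGR2GRAY)
M=rot(s).as_matrix();T=lambda p:np.round(1000*M[:2,:2].T@(np.array(p)-s["tcp_pos"][:2]),1)
print("tcp",s["tcp_pos"],"F",s["contact_force"])
u,v=map(int,proj(c,[.603,-.019,.106])[0]);print("expect",u,v)
m=np.zeros_like(g);w=45;m[v-w:v+w,u-w:u+w]=(g[v-w:v+w,u-w:u+w]<90)*255
for k in cv2.findContours(m,cv2.RETR_EXTERNAL,cv2.CHAIN_APPROX_NONE)[0]:
    if cv2.contourArea(k)<200: continue
    P=(plane(c,k[:,0],.106)[:,:2]*1000).astype(np.float32);(x,y),r=cv2.minEnclosingCircle(P);print("circ",x,y,r,k[:,0].mean(0),"tool",T((x/1000,y/1000)))
E
python3 ring.py pics/w6.png; python3 head.py .106 pics/w6b.png
```

```text
tcp [ 0.58306065 -0.02545198  0.23397233] F [0.01358917 0.69204303 0.4280287 ]
expect 318 210
circ 605.7613525390625 -48.27055358886719 25.424039840698242 [354.70760234 219.97660819] tool [14. 29.]
head 3253.0 [321.1 235.7] [584.4 -27.3] [68.9 26.4] 18.3
head 2999.0 [550.4 211.5] [ 658.  -172.5] [47.7 41.1] 84.5
tcp [ 0.58321284 -0.02542577  0.23412041] yaw 19.010362779957827
```

View pics/w6.png

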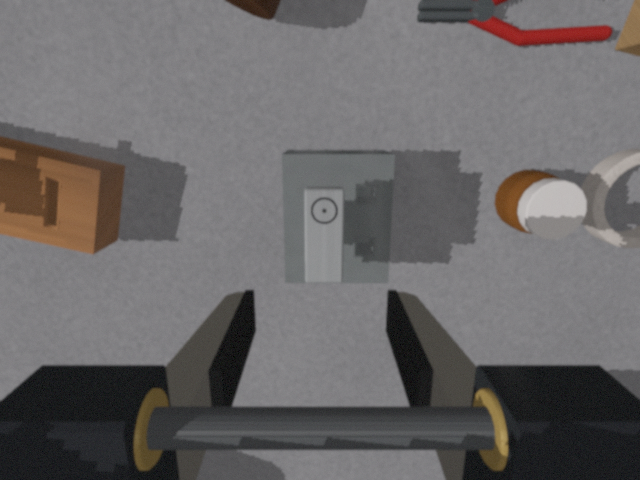

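The stake stands fully down in the long slot, with its ring at (323.5,210.5). The visible face sits squarely in the holder. Now the tester: go above it and measure.

>>> {"method": "move_tool", "body": {
  "motion": {"steps":[[-0.03, 0.035, -0.036, 0, 0.06], [-0.07, 0.075, -0.036, 0, 0.06], [-0.11, 0.115, -0.036, 0, 0.06], [-0.15, 0.16, -0.036, 0, 0.06], [-0.19, 0.21, -0.036, 0, 0.06], [-0.22, 0.24, -0.036, 0, 0.06], [-0.22, 0.244, -0.036, 0, 0.06], [-0.22, 0.244, -0.036, 0, 0.06]]}
}}

```text
time_s: 11.68
tcp_pos: [0.4557, -0.3271, 0.271]
tool_rot: [-0.001, 0.986, 0.165, -0.0]
contact_force: [0.1, 0.3, -0.2]
grip_width: 0.0602
grasp_force: 0.0
```

>>> {"method": "move_tool", "body": {
  "motion": {"steps":[[0, 0, 0, 0, 0.06], [0, 0, 0, 0, 0.06]]}
}}

```text
time_s: 11.92
tcp_pos: [0.4561, -0.3265, 0.2716]
tool_rot: [-0.0, 0.986, 0.166, 0.0]
contact_force: [-0.3, 0.5, -1.1]
grip_width: 0.0602
grasp_force: 0.0
```

```bash
python3 - <<'E'
from h import *
import pickle
s=robot.state();c=cam("wrist");im=imaging.snapshot("wrist")[:,:,::-1].copy();cv2.imwrite("pics/w7.png",im);pickle.dump((s,c),open("c7.pkl","wb"))
M=rot(s).as_matrix();print(s["tcp_pos"],np.degrees(np.arctan2(M[1,0],M[0,0])))
g=cv2.cvtColor(im,cv2.COLOR_BGR2GRAY);hsv=cv2.cvtColor(im,cv2.COLOR_BGR2HSV)
for nm,m in(("bright",g>150),("dark",g<45)):
    m=m.astype(np.uint8)*255;m[340:]=0
    for k in cv2.findContours(m,cv2.RETR_EXTERNAL,cv2.CHAIN_APPROX_NONE)[0]:
        if cv2.contourArea(k)<60: continue
        e=cv2.minEnclosingCircle(k);print(nm,cv2.contourArea(k),np.round(e[0],1),round(e[1],1),cv2.boundingRect(k))
u,v=proj(c,[.455,-.33,.165])[0];print(u,v)
E
```

```text
[ 0.45605065 -0.32647444  0.27156426] 19.143015240501278
bright 112.0 [430.3 274.3] 10.7 (420, 265, 20, 20)
bright 75.5 [412.5 261.5] 10.1 (408, 252, 10, 20)
bright 285.0 [326.8 256.9] 16.0 (311, 242, 30, 31)
bright 87.0 [505.   16.5] 17.2 (499, 0, 12, 34)
dark 892.5 [404. 315.] 27.8 (387, 291, 32, 49)
dark 890.0 [237. 315.] 27.8 (223, 291, 32, 49)
dark 151.0 [327.9 258.2] 7.4 (321, 251, 15, 15)
dark 92.0 [415.3 251.9] 13.3 (402, 240, 27, 23)
dark 758.5 [339.5 230.8] 30.3 (310, 211, 60, 36)
dark 102.5 [350. 192.] 17.7 (336, 180, 28, 26)
322.6602385901315 251.1900825848804
```

View pics/w7.png

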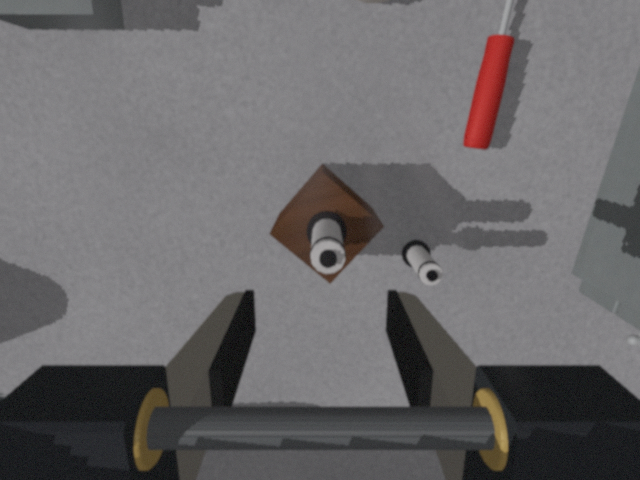

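The tester's cap is at (328,258) in the stand, and the look-alike is at (431,275), about 75 mm to its right. The open fingers will clear it.

```bash
python3 - <<'E'
from h import *
import pickle
s,c=pickle.load(open("c7.pkl","rb"));M=rot(s).as_matrix()
for uv,z in(((327.9,258.2),.165),((326.8,256.9),.162),((431.5,275),.13)):
    p=plane(c,uv,z)[0];o=-c[1][:3,:3].T@c[1][:3,3];print(p,"tool",1000*M[:2,:2].T@(p-s["tcp_pos"])[:2],"dist",np.linalg.norm(p-o))
E
```

```text
[ 0.45150403 -0.33494786  0.165     ] tool [-7.07387224  6.51391043] dist 0.2738490404815942
[ 0.45121682 -0.3343119   0.162     ] tool [-7.13664531  5.8189268 ] dist 0.2767069541263932
[ 0.45420137 -0.41935285  0.13      ] tool [-32.20437873  87.13608038] dist 0.3265817292593113
```

>>> {"method": "move_tool", "body": {
  "motion": {"steps":[[-0.0071, 0.0042, 0.01, 0, 0.06], [-0.0071, 0.0042, 0.05, 0, 0.06], [-0.0071, 0.0042, 0.09, 0, 0.06], [-0.0071, 0.0042, 0.12, 0, 0.06], [-0.0071, 0.0042, 0.1425, 0, 0.06], [-0.0071, 0.0042, 0.1425, 0, 0.06], [-0.0071, 0.0042, 0.1425, 0, 0.06]]}
}}

```text
time_s: 12.85
tcp_pos: [0.4502, -0.3344, 0.1296]
tool_rot: [0.0, 0.986, 0.165, 0.0]
contact_force: [1.0, 0.3, -0.3]
grip_width: 0.0601
grasp_force: 0.0
```

>>> {"method": "move_tool", "body": {
  "motion": {"steps":[[0, 0, 0, 0, 0], [0, 0, 0, 0, 0], [0, 0, 0, 0, 0], [0, 0, 0, 0, 0], [0, 0, 0, 0, 0], [0, 0, 0, 0, 0]]},
  "squeeze": 25
}}

```text
time_s: 13.6
tcp_pos: [0.4501, -0.3341, 0.1293]
tool_rot: [0.0, 0.986, 0.165, 0.0]
contact_force: [-0.4, 0.2, 2.8]
grip_width: 0.0232
grasp_force: 25.0
```

The fingers are centred on it (23.2 mm opening, 25 N). Lift straight up.

>>> {"method": "move_tool", "body": {
  "motion": {"steps":[[0, 0, -0.01, 0, 0], [0, 0, -0.03, 0, 0], [0, 0, -0.06, 0, 0], [0, 0, -0.09, 0, 0], [0, 0, -0.12, 0, 0], [0, 0, -0.14, 0, 0], [0, 0, -0.14, 0, 0], [0, 0, -0.14, 0, 0]]}
}}

```text
time_s: 14.6
tcp_pos: [0.4494, -0.3337, 0.2682]
tool_rot: [-0.001, 0.986, 0.165, -0.001]
contact_force: [-0.3, -0.1, -1.4]
grip_width: 0.0235
grasp_force: 25.0
```

```bash
python3 - <<'E'
from h import *
s=robot.state();M=rot(s).as_matrix();m=np.array([.6032,-.0188,.3]);print(s["tcp_pos"],np.degrees(np.arctan2(M[1,0],M[0,0])),M[:,2],s["grip_width"],s["grasp_force"],shift(m,s))
E
```

```text
[ 0.44941793 -0.33368947  0.2681691 ] 19.006345839947425 [-1.36471115e-03  8.35223538e-04 -9.99998720e-01] 0.02350485731715568 24.99637484550476 [ 0.24791667 -0.24767925 -0.03177772]
```

>>> {"method": "move_tool", "body": {
  "motion": {"steps":[[0.03, -0.03, 0, 0, 0], [0.065, -0.065, 0, 0, 0], [0.1, -0.1, 0, 0, 0], [0.135, -0.135, 0, 0, 0], [0.17, -0.17, 0, 0, 0], [0.205, -0.205, 0, 0, 0], [0.235, -0.235, 0, 0, 0], [0.248, -0.2477, 0, 0, 0]]}
}}

```text
time_s: 15.6
tcp_pos: [0.6037, -0.0161, 0.2676]
tool_rot: [-0.001, 0.986, 0.167, -0.001]
contact_force: [0.7, -0.6, -1.6]
grip_width: 0.0234
grasp_force: 25.0
```

>>> {"method": "move_tool", "body": {
  "motion": {"steps":[[0, 0, 0, 0, 0], [0, 0, 0, 0, 0], [0, 0, 0.02, 0, 0], [0, 0, 0.02, 0, 0], [0, 0, 0.02, 0, 0]]}
}}

```text
time_s: 16.23
tcp_pos: [0.6039, -0.0203, 0.2497]
tool_rot: [0.0, 0.986, 0.164, 0.0]
contact_force: [-0.2, -0.3, -1.4]
grip_width: 0.0235
grasp_force: 25.0
```

```bash
python3 - <<'E'
from h import *
import pickle
s=robot.state();c=cam("wrist");im=imaging.snapshot("wrist")[:,:,::-1].copy();cv2.imwrite("pics/w8.png",im);pickle.dump((s,c),open("c8.pkl","wb"))
M=rot(s).as_matrix();print(s["tcp_pos"],M[:,2],s["grip_width"])
t=s["tcp_pos"]+M@[0,0,.1143];print("tip expect",t,proj(c,t),"mark expect",proj(c,[.6032,-.0188,.106]))
g=cv2.cvtColor(im,cv2.COLOR_BGR2GRAY);u,v=map(int,proj(c,[.6032,-.0188,.106])[0])
print("    ",*range(u-22,u+24,1))
for r in range(v-26,v+30,2): print(r,*g[r,u-22:u+24])
E
```

```text
[ 0.60387157 -0.02030084  0.24965509] [ 5.17081569e-04 -4.65900205e-04 -9.99999758e-01] 0.023460262826574686
tip expect [ 0.60393067 -0.02035409  0.13535512] [[318.1931916  244.80100901]] mark expect [[316.1234039  234.05380127]]
     294 295 296 297 298 299 300 301 302 303 304 305 306 307 308 309 310 311 312 313 314 315 316 317 318 319 320 321 322 323 324 325 326 327 328 329 330 331 332 333 334 335 336 337 338 339
208 116 113 115 114 115 116 115 113 115 114 116 116 117 116 115 116 114 114 115 116 114 116 113 115 114 114 114 114 114 116 113 112 114 111 114 115 112 113 114 112 112 113 114 112 114 112
210 116 116 115 116 116 113 114 114 110 116 115 116 112 114 114 114 110 111 113 111 113 110 111 113 110 111 113 112 113 110 111 110 111 111 111 114 111 111 112 111 112 110 111 112
[... 3844 characters left out ...]
9 139 139 117 94 76 63 56 45 41 43 36 38 35 38 37 41 42 39 39 37 36 31 34 28 39 34 31 33 35 44 50 61 83 103 110 106 90
256 118 114 118 118 117 116 107 96 88 82 73 56 38 40 41 40 37 44 35 41 36 40 34 44 37 39 37 30 39 38 37 42 34 34 32 35 24 33 27 28 30 40 46 54 58 64
258 116 117 117 113 100 89 69 52 42 34 40 46 41 40 34 37 43 40 39 43 39 39 39 36 37 38 36 35 39 39 41 35 39 39 35 34 36 37 38 30 31 22 28 29 32 34
260 113 105 98 80 64 43 46 33 36 35 38 43 39 44 42 36 40 40 40 45 33 41 37 41 38 38 36 37 36 39 36 37 36 40 36 39 32 38 33 36 24 35 30 26 25 28
262 97 80 60 37 42 37 37 35 37 34 38 39 42 47 31 42 42 43 38 40 37 44 39 34 37 34 39 43 42 34 39 37 39 34 38 36 42 31 32 33 32 33 28 34 25 34
```

The dot of the mark is at (321,234.5). The nose's front edge is at row 239.5, centred on column 321, so it's laterally aligned. Now check along x.

```bash
python3 - <<'E'
from h import *
import pickle
s,c=pickle.load(open("c8.pkl","rb"));M=rot(s).as_matrix();f=lambda uv,z:1000*M[:2,:2].T@(plane(c,uv,z)[0,:2]-s["tcp_pos"][:2])
print("mark",f((320.9,234.5),.106),"nose front (-10 -> axis)",f((321,239.3),s["tcp_pos"][2]-.0923),"collar front (17)",f((321,250.5),s["tcp_pos"][2]-.1143+.070))
E
```

```text
mark [-0.49495945  1.96238859] nose front (-10 -> axis) [10.09353253  1.94587004] collar front (17) [17.59867954  1.86234983]
```

Offset is only about -0.8 mm in x. I'll descend slowly, first close to the face, then press.

>>> {"method": "move_tool", "body": {
  "motion": {"steps":[[-0.0008, 0, 0.005, 0, 0], [-0.0008, 0, 0.011, 0, 0], [-0.0008, 0, 0.017, 0, 0], [-0.0008, 0, 0.022, 0, 0], [-0.0008, 0, 0.026, 0, 0], [-0.0008, 0, 0.026, 0, 0], [-0.0008, 0, 0.026, 0, 0]]}
}}

```text
time_s: 17.15
tcp_pos: [0.6032, -0.0193, 0.2232]
tool_rot: [0.0, 0.986, 0.165, 0.0]
contact_force: [0.4, 1.0, -0.9]
grip_width: 0.0232
grasp_force: 25.0
```

>>> {"method": "move_tool", "body": {
  "motion": {"steps":[[0, 0, 0.002, 0, 0], [0, 0, 0.004, 0, 0], [0, 0, 0.006, 0, 0], [0, 0, 0.007, 0, 0], [0, 0, 0.007, 0, 0], [0, 0, 0.007, 0, 0]]}
}}

```text
time_s: 17.9
tcp_pos: [0.6032, -0.0193, 0.2163]
tool_rot: [0.0, 0.986, 0.165, 0.0]
contact_force: [-0.5, 0.7, 0.2]
grip_width: 0.0236
grasp_force: 25.0
```

>>> {"method": "move_tool", "body": {
  "motion": {"steps":[[0, 0, 0.0015, 0, 0], [0, 0, 0.003, 0, 0], [0, 0, 0.0035, 0, 0], [0, 0, 0.0035, 0, 0], [0, 0, 0.0035, 0, 0], [0, 0, 0.0035, 0, 0]]}
}}

```text
time_s: 18.65
tcp_pos: [0.6031, -0.0193, 0.2126]
tool_rot: [0.0, 0.986, 0.165, 0.0]
contact_force: [-0.1, -0.2, 0.9]
grip_width: 0.0236
grasp_force: 25.0
```

```bash
python3 - <<'E'
from h import *
import pickle
F=[];
for i in range(8):
    s=robot.state();F.append([s["contact_force"][2],s["tcp_pos"][2]]);c=cam("wrist");im=imaging.snapshot("wrist")[:,:,::-1].copy()
cv2.imwrite("pics/w9.png",im);print(np.mean(F,0),np.std(F,0),s["tcp_pos"],s["grasp_force"],rot(s).as_matrix()[:,2])
M=rot(s).as_matrix();f=lambda uv,z:1000*M[:2,:2].T@(plane(c,uv,z)[0,:2]-s["tcp_pos"][:2])
g=cv2.cvtColor(im,cv2.COLOR_BGR2GRAY);u,v=map(int,proj(c,[.6032,-.0188,.106])[0]);print(u,v)
for r in range(v-32,v+22,3): print(r,*g[r,u-22:u+30:2])
E
```

```text
[1.63412536 0.21261256] [4.97948710e-01 1.43369481e-05] [ 0.60309578 -0.01931755  0.2125984 ] 24.99788224697113 [ 9.04684387e-05 -3.08246950e-06 -9.99999996e-01]
317 247
215 117 114 116 115 113 114 112 119 115 116 114 113 116 114 117 113 114 115 117 113 113 117 114 112 113 116
218 115 114 112 113 113 115 116 117 116 117 113 114 116 116 114 113 113 112 115 115 114 114 114 114 113 115
221 114 114 111 116 116 111 106 108 107 107 105 107 107 107 105 109 108 107 107 105 109 107 108 111 112 115
224 114 114 111 119 120 102 101 102 101 101 98 99 95 96 96 96 98 97 97 99 97 97 94 97 110 113
227 116 115 114 134 143 137 135 134 133 134 136 134 136 137 138 132 131 133 133 137 134 134 137 125 108 115
230 115 116 116 144 161 151 148 149 149 149 148 147 151 150 149 148 146 146 149 148 153 150 148 136 108 107
233 116 114 116 141 161 153 149 150 149 149 150 148 142 144 143 141 143 149 146 148 150 149 147 125 96 83
236 117 114 116 142 160 151 149 149 
[... 278 characters left out ...]
18 140 161 151 146 134 127 121 114 103 99 95 94 91 94 91 94 82 57 95 105 101 88 77
248 116 113 116 137 162 150 138 132 126 120 112 106 100 92 91 90 91 91 90 87 69 93 107 103 89 81
251 116 116 117 139 163 147 139 127 111 96 87 75 61 60 64 67 70 81 88 91 87 98 107 105 88 80
254 111 116 118 139 151 114 73 50 43 37 40 40 39 31 40 39 32 37 34 47 69 91 100 105 87 82
257 117 114 102 80 56 35 38 40 39 37 41 39 34 43 37 35 36 36 32 31 33 30 57 83 84 80
260 107 76 48 34 41 39 35 40 40 42 37 38 33 40 39 36 34 31 33 38 36 38 27 32 51 72
263 59 37 35 33 37 33 39 36 43 44 43 39 41 43 46 41 38 30 34 35 25 28 32 33 31 35
266 41 35 34 38 37 35 41 64 94 109 113 107 117 109 105 95 83 66 48 32 27 22 29 25 24 20
```

The push is about 3.2 N over baseline, roughly 7.5 mm of tip travel. The tester is upright and still, and its nose is centred on the ring. Handing in.

```bash
python3 -c "
from station import robot
print(robot.finish_job())"
```

```text
the job is handed in; nothing more can be done
None
```

The flat stake stands fully down in the holder's long slot, released. The tester is held upright on the ringed spot, tip pushed in about 7.5 mm at about 3 N (both estimated), and I handed the job in at about 19 s; no verdict was returned.

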